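# Fetch the green stamp from the covered stamp box

## Robot

A 6-joint arm with a two-finger parallel gripper is mounted at the origin on the work surface. World frame = base frame: x ahead of the robot, y to its left, z up, the work surface at z = 0. Lengths are in mm, angles in rad, forces in N, time in s.
With the tool pointing down it reaches from about 350 to 875 mm from the base axis. Payload 4.2 kg.
Tool frame: the origin (TCP) lies midway between the tips of the shut fingers; the grasp point (between the pads) lies 19 mm behind it (arm.tcp_to_grasp is the distance from the TCP to the grasp point, in mm); z points along the fingers, y is the line along which they close (so a half turn about z gives the same grasp; the last joint's range is limited). The gripper opens to 85 mm and grips with 20 to 120 N. Pads are 22 mm wide; open, the fingers measure 114 mm over their backs; the gripper's body (76 mm by 85 mm) begins 54 mm behind the grasp point. The pads swing forward as they close: fully open they stand 13 mm farther back than shut.
Start: joints at [1.605, 0.385, 0.008, 0, -1.194, -0.259], TCP at [139.288, 609.26, 231.312] pointing down, gripper open.
Joint ranges: [-3.14, 3.14], [-1.21, 2.06], [-1.07, 1.41], [-3.16, 2.05], [-2.99, -0.16], [-3.1, 3.1]. Speed limits (rad/s): [2.79, 2.79, 3.14, 3.14, 3.14, 3.14].

## Interface

Orientations are given as a unit quaternion [x, y, z, w].
In Python, from bench import arm, imaging, job, models gives the robot as it stands.
- The arm moves only by the tool arm_command, never from a script. Its argument "rows" is a list of rows, each an object with "grip": the opening, from 0 (shut) to 1 (fully open); "linear": the shift along the tool's x, y, z in mm, a list of three; "rot": the turn, a rotation vector about the tool's x, y, z in rad, a list of three. In form: [{"grip": grip, "linear": [tx, ty, tz], "rot": [rx, ry, rz]}, ...]. A call has 1 to 10 rows; each row is the pose to reach, as a shift and turn from the pose commanded when the call began, along the tool's axes at that moment; what a row does not reach only later rows make up. A row lasts 1/8 s, in which the tool goes at most 62.5 mm and 10.7 degrees, less where a joint would pass 70% of its speed; a pose out of reach is approached as far as the arm can. A call with a gripper value outside its range is refused whole. The fingers move at their own pace and stop on an object; the grip force is fixed at half the most. Time passes only in rows, so rows that repeat a pose let the fingers close. It gives the time, the measured TCP pose, the force, the opening and the grip force at its end, in the units of the state.
- arm.read_state(): the state, without advancing time (a new reading comes with each control period).
- imaging.get_image(name): name is "scene" or "top"; returns a dict with "frame" (400x640x3 uint8, red, green, blue), "fx", "fy", "cx", "cy" (pixels), "extrinsics" (4x4, takes a point from world to camera coordinates). Camera axes: x right, y down, z forward; pixel columns grow to the right and rows downward; lengths in mm; the calibration is good to about 2 mm. A picture is of the moment at which its call begins. There is no depth.
- job.job_done(): hands the job in; it is judged then, once.
Trained networks look in a picture, given as the dict that the camera call returned (one of the last four; its "shot" number tells which), for a name from the list of things; names that differ only in an ending like _2 or _b are one class to them, and where a whole thing is asked for, a point or a joint stands for the part that bears it (a point fixed in the world has none). Each returns a list of dicts, best first, with "score" (0 to 1); they miss things now and then, are a little off and sometimes report something else, mostly with a low value. They report only what shows in the picture. A call takes as long as a camera call. They do not tell look-alikes from the thing itself.
- models.spot_in(picture, query): "rect" ([left, top, right, bottom] in pixels, round what is visible of it).
- models.tip_of(picture, query): "pixel" ([column, row] in pixels: a listed point, or the origin of a listed thing).
The state is a dict: "clock": time; "joints": joint angles; "joint_vel": joint speeds; "joint_efforts": joint torques, N m; "position": TCP position; "ee_rot": TCP orientation; "contact_force": force on the tool from outside, world axes, zero at the start; "wrist_torque": the same for the moment, N m; "gripper_width": finger opening in mm; "grasp_force": force on a finger pad.
Only numpy, scipy, OpenCV 4.12 (cv2) and the standard library are available. Lean on these libraries where they do the work, as an engineer would, in place of code of your own. Each camera call takes 0.05 s, during which the arm holds its last target. There are 200 camera calls.

## Task

Slide the loose wooden cover along the stamp box onto the box's plain half, without lifting it off, so that the three pockets lie open. Then take out the stamp with the green handle and stand it upright in the middle of the round terracotta tile, setting it down rather than dropping it; leave the cover lying on the plain half.

Things in the scene. Friction and masses are not known exactly. Their poses are not given: they have to be found in the camera images.
- box: Fixed plywood box, 224 (x) x 164 (y) x 40 mm high; origin: centre of underside; own +x points away from the robot, within 20 deg. Half x<0: three open pockets, centres x -56, y -52, 0, 52, each 96 (x) x 44 (y) mm, floor at z 6, walls 8. Half x>0: plain flat deck at z 40. Each pocket holds one upright stamp, order unknown: green, pale wood or blue handle, same size.
- cover: Loose wooden plate 112 (x) x 164 (y) x 8 mm, 0.18 kg; origin: centre of underside. Starts flat on the box over the pockets, square to it within 2 deg. Mid-top is a dark grip bar 20 (x) x 70 (y) x 22 mm high (bar top at z 30). Slides freely; 112 mm along the box's +x it fills the plain half and the pockets are open.
- stamp: Stamp with green round upright handle, 20 mm diameter, on a brass flower face 36 mm wide, 6 thick; 30 mm high, 0.06 kg. Origin: centre of underside, z up the handle; yaw does not matter. Starts upright on a pocket's floor, top 4 mm below the box's top, within 5 mm of the pocket's middle. Fingers have most room along the box's x.
- tile: Fixed round flat terracotta tile, 120 mm in diameter, 12 mm thick, lying on the table on the other side from the box; origin: centre of underside, top at z 12.
Mind the look-alikes: they are no part of the job. Leave any purple look-alike of the cover alone. Of the things that look like the tile, the smaller one is meant.

How it is judged (in metres and radians):
On the way, in this order (a step that is already met when the one before it is completed fails the run):
1. the cover lies flat on the plain half of the box, slid clear of the pockets (x of cover in the frame of box between 0.032 and 0.105 m and y of cover in the frame of box between -0.04 and 0.04 m and z of cover in the frame of box between 0.034 and 0.046 m and angle between cover's own z axis and vertical below 0.12 rad), for 0.2 s.
2. the green-handled stamp is lifted out of the box (z of stamp in the frame of box above 0.045 m), for 0.1 s.
At the end, for the whole second after the job is handed in: The green-handled stamp stands upright (within 10 degrees) and at rest on the terracotta tile, its centre within 30 mm of the tile's centre; the cover lies flat and at rest on the box, its centre 32 to 105 mm along own +x from the box's centre and within 40 mm sideways (all of step 1 and horizontal distance between stamp and tile below 0.03 m and z of stamp in the frame of tile between 0.008 and 0.018 m and angle between stamp's own z axis and vertical below 0.175 rad and linear speed of each of stamp, cover below 0.02 m/s); the robot touches nothing.
It fails at once if the cover is lifted more than 20 mm off the box or tipped over 20 degrees (z of cover in the frame of box above 0.06 m or angle between cover's own z axis and vertical above 0.35 rad).
It fails at once if the green-handled stamp is dropped from more than about 25 mm (contact force between stamp and the fingers below 0.05 N and linear speed of stamp above 0.7 m/s).
It also fails if it takes over 48 s, if anything falls off the work surface, if the arm or the gripper's body presses on something with over 40 N, if the wrist force passes 120 N, or if a joint passes its speed limit or range.

## Working session

There is one attempt and no reset: what is moved stays moved. The work goes in short steps, Python scripts to look and compute and a tool call to move; the robot and the scene stay as the last step left them, time stands still between calls to the robot, and variables do not carry over. Pictures are saved under pics/ and viewed, at most 10 in all, crops included, and the job is handed in when it is done.

Besides the shell and the picture viewer there is one more tool, called after "Emit:" as name([rows], argument=value, ...), one row to a line, values as JSON. arm_command: Moves the arm, as the interface text tells. Its arguments: {"type":"object","properties":{"rows":{"type":"array"}},"required":["rows"]}

```bash
mkdir -p pics; cat > h.py <<'E'
import numpy as np, cv2
from scipy.spatial.transform import Rotation as R
from bench import arm, imaging, job, models
def ray(p,uv,z):
    E=np.array(p["extrinsics"]);d=np.array([(uv[0]-p["cx"])/p["fx"],(uv[1]-p["cy"])/p["fy"],1.])
    c=-E[:3,:3].T@E[:3,3];w=E[:3,:3].T@d
    return c+w*(z-c[2])/w[2]
def proj(p,X):
    E=np.array(p["extrinsics"]);c=E[:3,:3]@np.array(X,float)+E[:3,3]
    return [p["fx"]*c[0]/c[2]+p["cx"],p["fy"]*c[1]/c[2]+p["cy"]]
def save(p,n): cv2.imwrite(f"pics/{n}.png",p["frame"][:,:,::-1])
def tool(target,yaw=None):
    s=arm.read_state();r=R.from_quat(s["ee_rot"])
    return r.inv().apply(np.array(target)-np.array(s["position"]))
E
python3 - <<'E'
from h import *
s=arm.read_state();print(s["clock"],s["position"],R.from_quat(s["ee_rot"]).as_matrix().round(3).tolist())
a=imaging.get_image("top");save(a,"t0");b=imaging.get_image("scene");save(b,"s0")
for n,p in(("top",a),("scene",b)):
  print(n,p["fx"],np.array(p["extrinsics"]).round(3).tolist())
  for q in("box","cover","tile","stamp"):
    print(q,[(np.round(d["pixel"]).tolist(),round(d["score"],2)) for d in models.tip_of(p,q)][:4])
E
```

```text
0.0 [139.15478124 608.69153375 230.20741091] [[0.975, -0.223, -0.0], [-0.223, -0.975, -0.002], [0.0, 0.002, -1.0]]
top 471.47315070709254 [[-0.002, -1.0, -0.021, -17.875], [-0.994, 0.004, -0.108, 420.753], [0.108, 0.021, -0.994, 1208.244], [0.0, 0.0, 0.0, 1.0]]
box [([393.0, 168.0], 0.92)]
cover [([430.0, 274.0], 0.83), ([389.0, 188.0], 0.58)]
tile [([308.0, 139.0], 0.66), ([245.0, 142.0], 0.61)]
stamp []
scene 418.2662574034537 [[0.252, 0.968, 0.004, -69.935], [0.744, -0.191, -0.64, -281.634], [-0.619, 0.165, -0.768, 1159.254], [0.0, 0.0, 0.0, 1.0]]
box [([238.0, 274.0], 0.78)]
cover [([186.0, 178.0], 0.97), ([240.0, 238.0], 0.85)]
tile [([447.0, 261.0], 0.78), ([358.0, 282.0], 0.71)]
stamp []
```

View pics/t0.png

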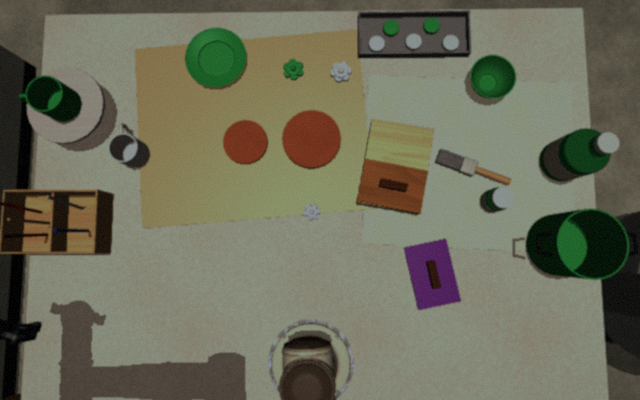

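View pics/s0.png

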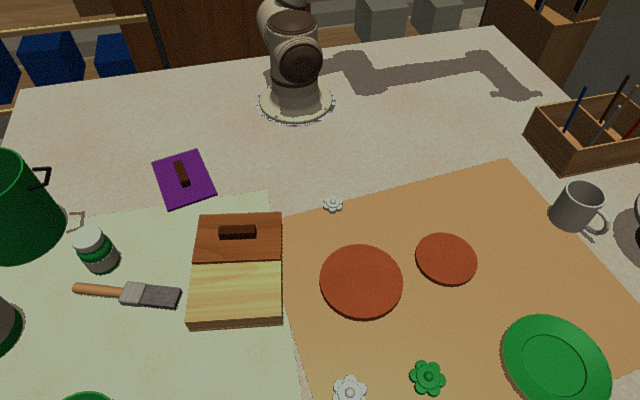

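Candidates in the top view: the tile is either the red disc at (245,142) or the larger one at (308,139), and the smaller fits. The cover is either the wooden plate at (392,185) or the purple one at (432,274), and the wooden plate on the box fits. I'll confirm both in one crop and measure them.

```bash
python3 - <<'E'
from h import *
a=imaging.get_image("top");b=imaging.get_image("scene")
for n,p in(("top",a),("scene",b)):
  f=p["frame"].astype(int);m=((f[:,:,0]>100)&(f[:,:,1]<75)&(f[:,:,0]-f[:,:,2]>60)).astype(np.uint8)
  for c in cv2.findContours(m,0,1)[0]:
    if cv2.contourArea(c)>600:
      P=np.array([ray(p,q,12)[:2] for q in c[:,0]],np.float32)
      print(n,cv2.boundingRect(c),[np.round(v,1) for v in cv2.fitEllipse(P)])
  # box: dark bar
  m=(f.sum(2)<150).astype(np.uint8); k,l,st,ce=cv2.connectedComponentsWithStats(m)
  for i in range(1,k):
    if 60<st[i,4]<700: print(n,"bar",st[i],ce[i].round(1),ray(p,ce[i],68).round(1))
crop=np.vstack([cv2.resize(a["frame"][105:225,220:440],(770,420),interpolation=2)])
cv2.imwrite("pics/c1.png",crop[:,:,::-1])
E
```

```text
top (358, 160, 69, 53) [array([ 457. , -220.6]), array([127.3, 185.5]), np.float64(164.7)]
top (224, 121, 43, 42) [array([578.2, 174.1]), array([112.9, 114.4]), np.float64(36.9)]
top (283, 111, 58, 56) [array([585.1,  -3.7]), array([150.8, 151.7]), np.float64(9.3)]
top bar [360  12 110  39 632] [422.4  17.5] [ 891.2 -296.5   68. ]
top bar [358  49 112   9 456] [412.5  55. ] [ 789.7 -268.4   68. ]
top bar [110 136  23  24 308] [119.2 145.7] [555.6 487.5  68. ]
top bar [125 140  24  27 316] [139.5 156. ] [528.3 433.8  68. ]
top bar [378 178  30  14 272] [392.6 185. ] [ 450.2 -210.6   68. ]
top bar [481 189  21  23 249] [488.5 201.8] [ 407. -448.   68.]
top bar [426 260  15  29 276] [432.9 274.3] [ 228.3 -304.9   68. ]
top bar [284 335  48  14 503] [307.5 342.6] [64.2  3.3 68. ]
scene (320, 245, 83, 73) [array([584.1,  -1.7]), array([153.2, 153.6]), np.float64(168.7)]
scene (416, 233, 61, 51) [array([580.1, 174.9]), array([114.8, 116.3]), np.float64(139.9)]
scene (198, 214, 83, 20) [array([ 397. , -202.1]), array([ 40.4, 186.7]), np.float64(163.0)]
scene bar [276   0  35  14 190] [296.4
[... 416 characters left out ...]
[ 460.1 -210.3   68. ]
scene bar [635 227   5  21  72] [637.5 236.3] [657.3 515.6  68. ]
scene bar [ 77 234  35  29 395] [ 97.2 252. ] [ 441.3 -461.2   68. ]
scene bar [ 93 251  27  24  96] [110.6 266.2] [ 478.4 -436.1   68. ]
scene bar [415 253  55  34 147] [437.  277.5] [643.7 113.6  68. ]
scene bar [192 256  90   8 152] [235.6 261. ] [ 522.8 -221.    68. ]
scene bar [134 290  48  20 124] [162.9 303.7] [ 575.3 -348.1   68. ]
scene bar [321 290  76  31 205] [356.  312.8] [670.9 -42.8  68. ]
scene bar [  0 307  23  50 460] [ 12.  333.7] [ 568.4 -579.1   68. ]
scene bar [547 335  40  62 135] [575.5 367.4] [837.4 250.5  68. ]
scene bar [ 67 394  40   6 170] [ 87.2 396.9] [ 696.9 -455.9   68. ]
```

View pics/c1.png

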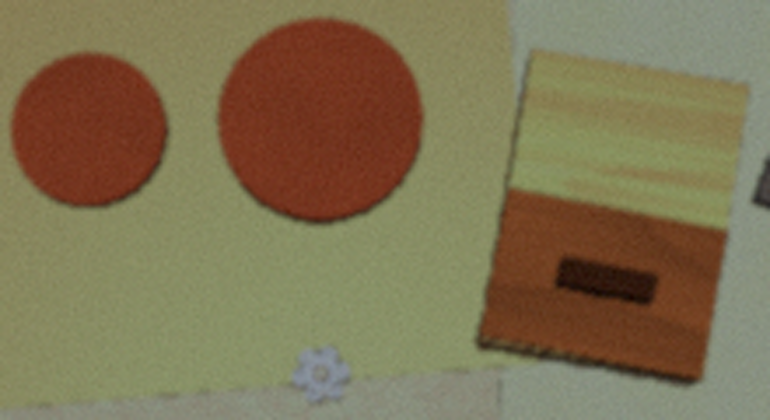

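The crop shows the smaller disc on the left (centre about (245,142), diameter 115 mm), so that is the tile. The wooden cover sits on the near half of the box, with its bar at (393,185). Next: box pose from the corners.

```bash
python3 - <<'E'
from h import *
a=imaging.get_image("top")
g=lambda x,y,z: ray(a,(220+(x+.5)/3.5-.5,105+(y+.5)/3.5-.5),z)
fl,fr=g(532,50,40),g(748,85,40); ml,mr=g(512,190,48),g(727,228,48); nl,nr=g(482,343,48),g(702,377,48)
bar=g(608,280,70)
for n in "fl fr ml mr nl nr bar".split(): print(n,eval(n).round(1))
for u in (fl-fr,ml-mr,nl-nr): print(np.linalg.norm(u),np.arctan2(-u[0],u[1]))
for u in (fl-nl,fr-nr): print(np.linalg.norm(u),np.arctan2(u[1],u[0]))
print("box c",(fl+fr+nl+nr)/4,"cover c",(ml+mr+nl+nr)/4)
bc=np.r_[[453],[-210]]
s=arm.read_state();print(tool([453,-210,230]))
E
```

```text
fl [ 628.8 -163.1   40. ]
fr [ 600.9 -323.    40. ]
ml [ 521.1 -146.2   48. ]
mr [ 492.  -302.8   48. ]
nl [ 408.1 -122.9   48. ]
nr [ 382.7 -281.8   48. ]
bar [ 450.9 -212.1   70. ]
162.24377788400813 -0.17291390406967286
159.3218490482557 -0.18405200047032477
160.94151286118753 -0.15841014769549006
224.4972480005521 -0.1803820148470032
222.17850225131178 -0.18640178162255763
box c [ 505.11513666 -222.69956691   44.        ] cover c [ 450.96132829 -213.41606378   48.        ]
[488.44701308 728.70548342   1.32220149]
```

Emit:
arm_command([
  {"grip":1,"linear":[424,323,0],"rot":[0,0,0.9]},
  {"grip":1,"linear":[424,323,0],"rot":[0,0,0.9]},
  {"grip":1,"linear":[424,323,0],"rot":[0,0,0.9]},
  {"grip":1,"linear":[424,323,0],"rot":[0,0,0.9]},
  {"grip":1,"linear":[424,323,0],"rot":[0,0,0.9]},
  {"grip":1,"linear":[424,323,0],"rot":[0,0,0.9]},
  {"grip":1,"linear":[424,323,0],"rot":[0,0,0.9]},
  {"grip":1,"linear":[424,323,0],"rot":[0,0,0.9]},
  {"grip":1,"linear":[424,323,0],"rot":[0,0,0.9]},
])

```text
clock: 1.78
position: [482.0, 197.6, 231.5]
ee_rot: [0.845, -0.534, 0.0, -0.0]
contact_force: [0.4, 0.6, -0.4]
gripper_width: 85.6
grasp_force: 0.0
```

```bash
cat >> h.py <<'E'
def go(target,ang):
    s=arm.read_state();M=R.from_quat(s["ee_rot"]);y=M.as_matrix()[:,1]
    goal=R.from_matrix(np.array([[-np.sin(ang)*-1*-1,0,0],[0,0,0],[0,0,0]])) if 0 else None
    z=np.array([0,0,-1.]);yy=np.array([np.cos(ang),np.sin(ang),0]);G=R.from_matrix(np.c_[np.cross(yy,z),yy,z])
    print("t",s["clock"],"pos",np.round(s["position"],1),"yang",np.arctan2(y[1],y[0]).round(3),"w",round(s["gripper_width"],1),"F",np.round(s["contact_force"],1),"j",np.round(s["joints"],2))
    print("lin",tool(target).round(1),"rot",(M.inv()*G).as_rotvec().round(3))
E
sed -i '/goal=/d' h.py
python3 -c "
from h import *
go([451,-212,150],2.964)"
```

```text
t 1.775 pos [482.  197.6 231.5] yang -2.698 w 85.6 F [ 0.4  0.6 -0.4] j [ 0.7   0.21 -0.24  0.   -1.12 -0.26]
lin [356.6 203.7  81.5] rot [-0.     0.     0.621]
```

Emit:
arm_command([
  {"grip":1,"linear":[357,204,81],"rot":[0,0,0.62]},
  {"grip":1,"linear":[357,204,81],"rot":[0,0,0.62]},
  {"grip":1,"linear":[357,204,81],"rot":[0,0,0.62]},
  {"grip":1,"linear":[357,204,81],"rot":[0,0,0.62]},
  {"grip":1,"linear":[357,204,81],"rot":[0,0,0.62]},
  {"grip":1,"linear":[357,204,81],"rot":[0,0,0.62]},
  {"grip":0.7,"linear":[357,204,81],"rot":[0,0,0.62]},
  {"grip":0.7,"linear":[357,204,81],"rot":[0,0,0.62]},
  {"grip":0.7,"linear":[357,204,81],"rot":[0,0,0.62]},
])

```text
clock: 2.9
position: [450.6, -210.2, 150.4]
ee_rot: [-0.643, 0.766, -0.0, 0.0]
contact_force: [0.2, -0.0, 0.1]
gripper_width: 59.7
grasp_force: 0.0
```

```bash
python3 -c "
from h import *
go([451,-212,54],2.964)
p=imaging.get_image('scene');cv2.imwrite('pics/g1.png',cv2.resize(p['frame'][130:350,130:350],(600,600),interpolation=2)[:,:,::-1])"
```

```text
t 2.9 pos [ 450.6 -210.2  150.4] yang 2.967 w 59.7 F [ 0.2 -0.   0.1] j [-0.11  0.25 -0.42 -0.   -0.91 -0.07]
lin [ 1.7 -0.7 96.4] rot [-0.     0.     0.003]
```

View pics/g1.png

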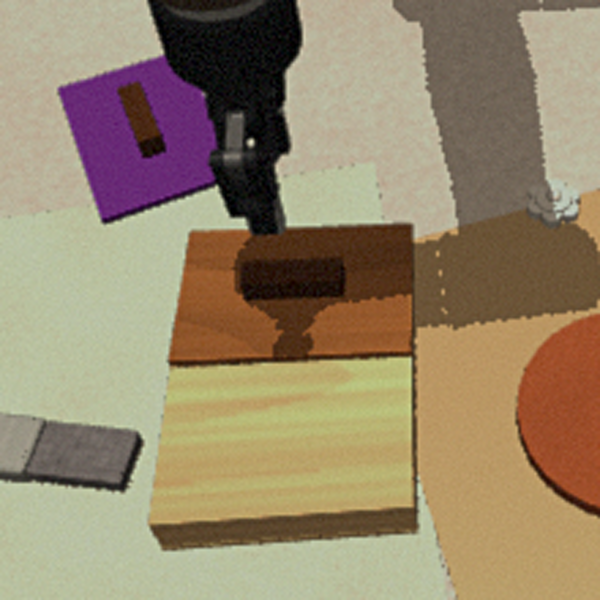

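The fingers straddle the bar (crop (290,278)), closing along box x. Going down to grip it.

Emit:
arm_command([
  {"grip":0.7,"linear":[1.7,-0.7,50],"rot":[0,0,0]},
  {"grip":0.7,"linear":[1.7,-0.7,85],"rot":[0,0,0]},
  {"grip":0.7,"linear":[1.7,-0.7,96],"rot":[0,0,0]},
  {"grip":0,"linear":[1.7,-0.7,96],"rot":[0,0,0]},
  {"grip":0,"linear":[1.7,-0.7,96],"rot":[0,0,0]},
  {"grip":0,"linear":[1.7,-0.7,96],"rot":[0,0,0]},
  {"grip":0,"linear":[1.7,-0.7,96],"rot":[0,0,0]},
  {"grip":0,"linear":[1.7,-0.7,96],"rot":[0,0,0]},
  {"grip":0,"linear":[1.7,-0.7,96],"rot":[0,0,0]},
])

```text
clock: 4.08
position: [452.2, -212.0, 56.1]
ee_rot: [-0.643, 0.766, -0.001, 0.001]
contact_force: [-0.2, 2.1, 6.0]
gripper_width: 18.9
grasp_force: 60.0
```

```bash
python3 -c "
from h import *
go([450.5+110,-212.5-19.5,54],2.964);print(arm.read_state()['grasp_force'])"
```

```text
t 4.075 pos [ 452.2 -212.    56.1] yang 2.968 w 18.9 F [-0.2  2.1  6. ] j [-0.11  0.38 -0.52  0.   -0.67 -0.06]
lin [   1.  -110.1    2.5] rot [-0.003  0.     0.004]
59.9641352891922
```

Gripped (18.9 mm, 60 N). Sliding.

Emit:
arm_command([
  {"grip":0,"linear":[0,-8,0],"rot":[0,0,0]},
  {"grip":0,"linear":[0,-22,0],"rot":[0,0,0]},
  {"grip":0,"linear":[0,-37,0],"rot":[0,0,0]},
  {"grip":0,"linear":[0.5,-52,0],"rot":[0,0,0]},
  {"grip":0,"linear":[0.5,-67,0],"rot":[0,0,0]},
  {"grip":0,"linear":[1,-82,0],"rot":[0,0,0]},
  {"grip":0,"linear":[1,-97,0],"rot":[0,0,0]},
  {"grip":0,"linear":[1,-109,0],"rot":[0,0,0]},
  {"grip":0,"linear":[1,-110,0],"rot":[0,0,0]},
  {"grip":0,"linear":[1,-110,0],"rot":[0,0,0]},
])

```text
clock: 5.32
position: [559.1, -232.6, 56.1]
ee_rot: [-0.643, 0.766, -0.0, -0.0]
contact_force: [-2.9, -1.0, 5.2]
gripper_width: 18.4
grasp_force: 59.9
```

Emit:
arm_command([
  {"grip":0.7,"linear":[0,0,0],"rot":[0,0,0]},
  {"grip":0.7,"linear":[0,0,0],"rot":[0,0,0]},
  {"grip":0.7,"linear":[0,0,0],"rot":[0,0,0]},
  {"grip":0.7,"linear":[0,0,-40],"rot":[0,0,0]},
  {"grip":0.7,"linear":[0,0,-95],"rot":[0,0,0]},
  {"grip":0.7,"linear":[-50,50,-120],"rot":[0,0,0]},
  {"grip":0.7,"linear":[-100,100,-120],"rot":[0,0,0]},
  {"grip":0.7,"linear":[-150,110,-120],"rot":[0,0,0]},
  {"grip":0.7,"linear":[-200,110,-120],"rot":[0,0,0]},
])

```text
clock: 6.45
position: [484.1, -14.5, 175.0]
ee_rot: [-0.643, 0.766, -0.0, 0.001]
contact_force: [2.2, -0.3, -0.3]
gripper_width: 59.9
grasp_force: 0.0
```

```bash
python3 -c "
from h import *
go([451,-212,150],2.964)
a=imaging.get_image('top')
cv2.imwrite('pics/t2.png',cv2.resize(a['frame'][105:225,340:450],(550,600),interpolation=2)[:,:,::-1])
p=imaging.get_image('scene');cv2.imwrite('pics/g2.png',cv2.resize(p['frame'][190:340,150:310],(640,600),interpolation=2)[:,:,::-1])
for q in('stamp','cover'):print(q,models.tip_of(a,q)[:3],models.tip_of(p,q)[:3])"
```

```text
t 6.45 pos [484.1 -14.5 175. ] yang 2.968 w 59.9 F [ 2.2 -0.3 -0.3] j [ 0.31  0.2  -0.41 -0.   -0.96 -0.48]
lin [200.2  -1.6  24.9] rot [-0.001  0.001  0.004]
stamp [{'pixel': [410.3, 191.0], 'score': 0.53}] [{'pixel': [215.1, 249.0], 'score': 0.47}]
cover [{'pixel': [433.6, 272.7], 'score': 0.96}] [{'pixel': [234.3, 290.9], 'score': 0.97}, {'pixel': [182.4, 177.0], 'score': 0.87}]
```

View pics/t2.png

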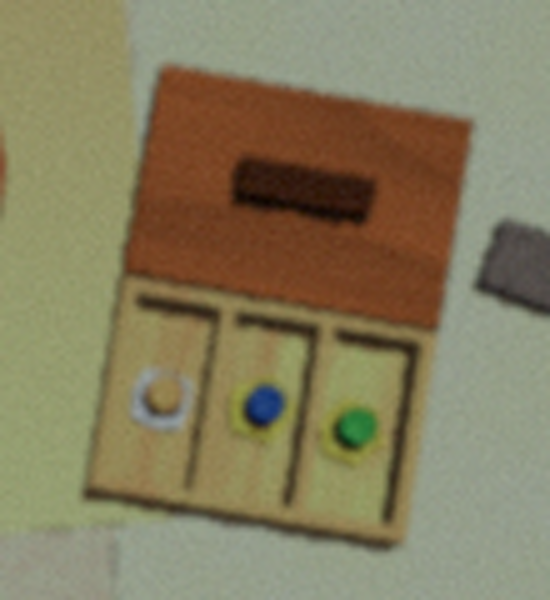

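The cover now lies on the plain half and the three pockets are open. The green handle is in the right-hand pocket at about (411,190) in the top view. I'll measure it in both cameras.

```bash
python3 -c "
from h import *
for n,(x,y) in (('top',(411,190)),('scene',(215,245))):
  p=imaging.get_image(n);f=p['frame'].astype(int);m=((f[:,:,1]-f[:,:,0]>25)&(f[:,:,1]-f[:,:,2]>25))
  m[:y-22]=0;m[y+22:]=0;m[:,:x-22]=0;m[:,x+22:]=0
  v,u=np.where(m);print(n,len(v),u.mean(),v.mean(),u.min(),u.max(),v.min(),v.max(),ray(p,(u.mean(),v.mean()),32).round(1))
c,s=np.cos(-.178),np.sin(-.178);g=np.array([505.5-56*c-52*-s*-1*-1,-222.5-56*s-52*c]);print('pocket',g)
x=R.from_euler('z',-.178).apply([-56,-52,0])+[505.5,-222.5,0];print(x)
go([x[0],x[1],130],2.964)
"
```

```text
top 45 411.0 190.0 408 414 187 193 [ 442.  -262.7   32. ]
scene 107 213.06542056074767 242.66355140186917 208 218 237 249 [ 446.7 -260.7   32. ]
pocket [ 441.17761257 -263.76294313]
[ 441.17761257 -263.76294313    0.        ]
t 6.85 pos [485.2 -17.  174.1] yang 2.966 w 60.1 F [-0.1 -0.6 -1. ] j [ 0.3   0.2  -0.41 -0.   -0.96 -0.48]
lin [2.506e+02 2.000e-01 4.410e+01] rot [ 0.001 -0.     0.002]
```

Emit:
arm_command([
  {"grip":0.53,"linear":[248.5,-1.7,0],"rot":[0,0,0]},
  {"grip":0.53,"linear":[248.5,-1.7,0],"rot":[0,0,0]},
  {"grip":0.53,"linear":[248.5,-1.7,10],"rot":[0,0,0]},
  {"grip":0.53,"linear":[248.5,-1.7,30],"rot":[0,0,0]},
  {"grip":0.53,"linear":[248.5,-1.7,80],"rot":[0,0,0]},
  {"grip":0.53,"linear":[248.5,-1.7,100],"rot":[0,0,0]},
  {"grip":0.53,"linear":[248.5,-1.7,100],"rot":[0,0,0]},
])

```text
clock: 7.72
position: [442.2, -262.0, 72.6]
ee_rot: [-0.642, 0.767, 0.002, -0.001]
contact_force: [-0.2, -0.2, 0.7]
gripper_width: 45.6
grasp_force: 0.0
```

```bash
python3 -c "
from h import *
go([443.5,-262,16],2.964)
p=imaging.get_image('scene');cv2.imwrite('pics/g3.png',cv2.resize(p['frame'][170:290,150:290],(700,600),interpolation=2)[:,:,::-1])"
```

```text
t 7.725 pos [ 442.2 -262.    72.6] yang 2.965 w 45.6 F [-0.2 -0.2  0.7] j [-0.22  0.38 -0.46 -0.   -0.73  0.04]
lin [-0.2 -1.6 56.6] rot [0.005 0.    0.001]
```

View pics/g3.png

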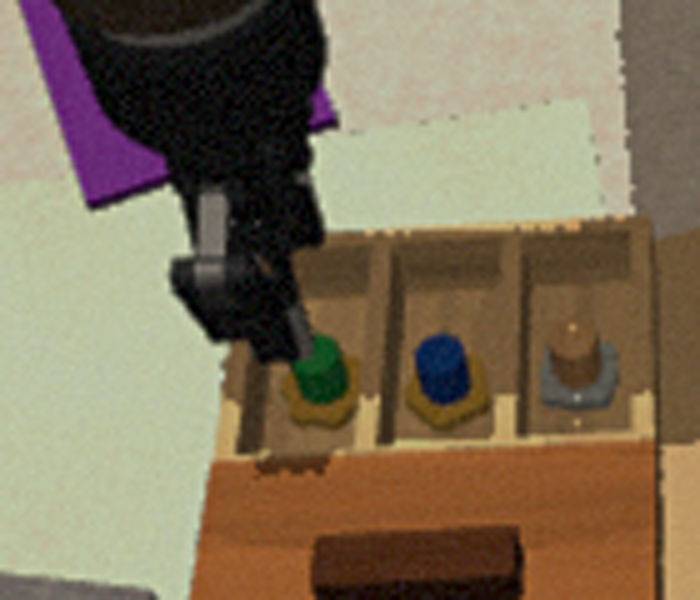

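The green handle sits at crop (320,368), below and between the fingers. Descending to grip it.

Emit:
arm_command([
  {"grip":0.53,"linear":[0,-1.5,25],"rot":[0,0,0]},
  {"grip":0.53,"linear":[0,-1.5,45],"rot":[0,0,0]},
  {"grip":0.53,"linear":[0,-1.5,54],"rot":[0,0,0]},
  {"grip":0.53,"linear":[0,-1.5,56],"rot":[0,0,0]},
  {"grip":0,"linear":[0,-1.5,56],"rot":[0,0,0]},
  {"grip":0,"linear":[0,-1.5,56],"rot":[0,0,0]},
  {"grip":0,"linear":[0,-1.5,56],"rot":[0,0,0]},
  {"grip":0,"linear":[0,-1.5,56],"rot":[0,0,0]},
  {"grip":0,"linear":[0,-1.5,56],"rot":[0,0,0]},
])

```text
clock: 8.9
position: [446.0, -261.5, 19.4]
ee_rot: [-0.643, 0.766, -0.001, 0.0]
contact_force: [-0.9, 1.6, 5.9]
gripper_width: 17.6
grasp_force: 58.6
```

```bash
python3 -c "
from h import *
go([579,174.5,16+6],2.964);print(arm.read_state()['grasp_force'])"
```

```text
t 8.9 pos [ 446.  -261.5   19.4] yang 2.968 w 17.6 F [-0.9  1.6  5.9] j [-0.22  0.47 -0.51  0.   -0.6   0.04]
lin [-452.4  -55.7   -2.7] rot [-0.001 -0.     0.004]
58.61880362033844
```

Gripped. Lifting straight up first.

Emit:
arm_command([
  {"grip":0,"linear":[0,0,-15],"rot":[0,0,0]},
  {"grip":0,"linear":[0,0,-40],"rot":[0,0,0]},
  {"grip":0,"linear":[0,0,-75],"rot":[0,0,0]},
  {"grip":0,"linear":[0,0,-110],"rot":[0,0,0]},
  {"grip":0,"linear":[0,0,-110],"rot":[0,0,0]},
  {"grip":0,"linear":[-20,0,-110],"rot":[0,0,0]},
  {"grip":0,"linear":[-60,-7,-110],"rot":[0,0,0]},
  {"grip":0,"linear":[-105,-13,-110],"rot":[0,0,0]},
  {"grip":0,"linear":[-150,-18,-110],"rot":[0,0,0]},
  {"grip":0,"linear":[-170,-20,-110],"rot":[0,0,0]},
])

```text
clock: 10.15
position: [494.7, -95.4, 127.8]
ee_rot: [-0.644, 0.765, 0.0, -0.0]
contact_force: [0.5, -0.5, -1.8]
gripper_width: 17.3
grasp_force: 58.7
```

```bash
python3 -c "
from h import *
go([579,174.5,60],2.964);print(arm.read_state()['grasp_force'])
p=imaging.get_image('scene');save(p,'s4')"
```

```text
t 10.15 pos [494.7 -95.4 127.8] yang 2.969 w 17.3 F [ 0.5 -0.5 -1.8] j [ 0.13  0.29 -0.43 -0.   -0.86 -0.3 ]
lin [-280.3  -36.9   67.8] rot [0.001 0.    0.005]
58.67425560951233
```

View pics/s4.png

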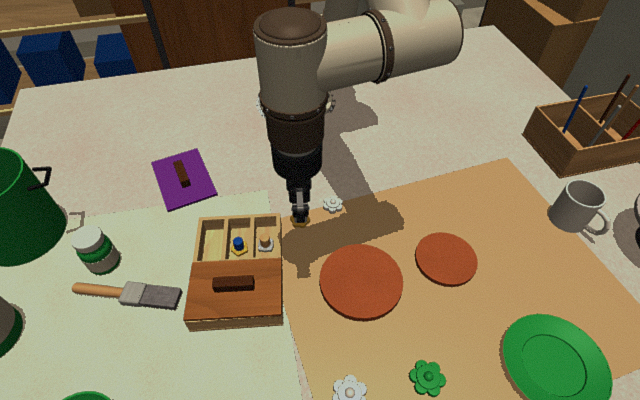

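The stamp is held at (300,222), the green pocket is empty, and the cover is lying flat. Moving to the tile.

Emit:
arm_command([
  {"grip":0,"linear":[-35,-5,0],"rot":[0,0,0]},
  {"grip":0,"linear":[-80,-11,0],"rot":[0,0,0]},
  {"grip":0,"linear":[-130,-17,0],"rot":[0,0,0]},
  {"grip":0,"linear":[-180,-24,0],"rot":[0,0,0]},
  {"grip":0,"linear":[-225,-30,0],"rot":[0,0,0]},
  {"grip":0,"linear":[-265,-35,10],"rot":[0,0,0]},
  {"grip":0,"linear":[-280,-37,35],"rot":[0,0,0]},
  {"grip":0,"linear":[-280,-37,60],"rot":[0,0,0]},
  {"grip":0,"linear":[-280,-37,68],"rot":[0,0,0]},
  {"grip":0,"linear":[-280,-37,68],"rot":[0,0,0]},
])

```text
clock: 11.45
position: [579.4, 171.4, 59.9]
ee_rot: [-0.643, 0.766, 0.0, -0.001]
contact_force: [0.6, 0.7, -0.1]
gripper_width: 17.3
grasp_force: 58.7
```

```bash
python3 -c "
from h import *
go([579,174.5,26],2.964);print(arm.read_state()['grasp_force'])
p=imaging.get_image('scene');cv2.imwrite('pics/g5.png',cv2.resize(p['frame'][190:310,380:520],(700,600),interpolation=2)[:,:,::-1])"
```

```text
t 11.45 pos [579.4 171.4  59.9] yang 2.967 w 17.3 F [ 0.6  0.7 -0.1] j [ 0.56  0.52 -0.25  0.   -0.8  -0.73]
lin [-3.   0.9 33.9] rot [ 0.001 -0.001  0.003]
58.679516315460205
```

View pics/g5.png

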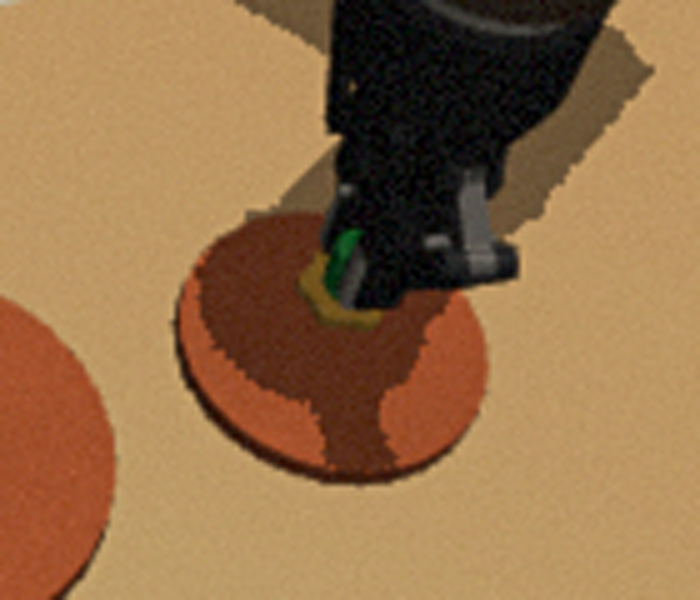

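The stamp is upright over the tile's middle, with its brass face at crop (340,290). Lowering slowly.

Emit:
arm_command([
  {"grip":0,"linear":[-3,1,12],"rot":[0,0,0]},
  {"grip":0,"linear":[-3,1,22],"rot":[0,0,0]},
  {"grip":0,"linear":[-3,1,28],"rot":[0,0,0]},
  {"grip":0,"linear":[-3,1,31],"rot":[0,0,0]},
  {"grip":0,"linear":[-3,1,32],"rot":[0,0,0]},
  {"grip":0,"linear":[-3,1,32],"rot":[0,0,0]},
])

```text
clock: 12.25
position: [579.3, 175.2, 28.5]
ee_rot: [-0.643, 0.766, -0.0, 0.0]
contact_force: [0.7, -0.5, -0.3]
gripper_width: 17.7
grasp_force: 58.7
```

Emit:
arm_command([
  {"grip":0,"linear":[0,0,1],"rot":[0,0,0]},
  {"grip":0,"linear":[0,0,2],"rot":[0,0,0]},
  {"grip":0,"linear":[0,0,2],"rot":[0,0,0]},
])

```text
clock: 12.62
position: [579.1, 175.1, 26.3]
ee_rot: [-0.643, 0.766, 0.0, -0.0]
contact_force: [0.4, -0.4, -0.7]
gripper_width: 17.1
grasp_force: 58.7
```

Emit:
arm_command([
  {"grip":0,"linear":[0,0,1],"rot":[0,0,0]},
  {"grip":0,"linear":[0,0,1],"rot":[0,0,0]},
])

```text
clock: 12.88
position: [579.2, 175.2, 25.5]
ee_rot: [-0.643, 0.766, -0.0, 0.0]
contact_force: [0.2, 0.4, 0.5]
gripper_width: 17.8
grasp_force: 58.8
```

Emit:
arm_command([
  {"grip":0,"linear":[0,0,0.7],"rot":[0,0,0]},
  {"grip":0,"linear":[0,0,1.4],"rot":[0,0,0]},
  {"grip":0,"linear":[0,0,1.4],"rot":[0,0,0]},
])

```text
clock: 13.25
position: [579.3, 175.2, 25.4]
ee_rot: [-0.643, 0.766, -0.0, 0.0]
contact_force: [-3.4, 0.0, 6.7]
gripper_width: 17.6
grasp_force: 59.4
```

Contact at 6.7 N. Releasing, then retreating.

Emit:
arm_command([
  {"grip":0.6,"linear":[0,0,0],"rot":[0,0,0]},
  {"grip":0.6,"linear":[0,0,0],"rot":[0,0,0]},
  {"grip":0.6,"linear":[0,0,0],"rot":[0,0,0]},
  {"grip":0.6,"linear":[0,0,-15],"rot":[0,0,0]},
  {"grip":0.6,"linear":[0,0,-50],"rot":[0,0,0]},
  {"grip":0.6,"linear":[0,0,-110],"rot":[0,0,0]},
  {"grip":0.6,"linear":[-30,60,-140],"rot":[0,0,0]},
  {"grip":0.6,"linear":[-60,120,-140],"rot":[0,0,0]},
  {"grip":0.6,"linear":[-60,120,-140],"rot":[0,0,0]},
])

```text
clock: 14.38
position: [469.5, 256.6, 166.0]
ee_rot: [-0.644, 0.765, 0.0, 0.001]
contact_force: [0.8, -0.1, -0.3]
gripper_width: 51.0
grasp_force: 0.0
```

```bash
python3 -c "
from h import *
p=imaging.get_image('scene');save(p,'s6')
print(models.tip_of(p,'stamp')[:3]);print(proj(p,[579,174.5,12]))"
```

```text
[{'pixel': [444.7, 257.1], 'score': 0.65}]
[np.float64(445.4040996586046), np.float64(256.649930652987)]
```

View pics/s6.png

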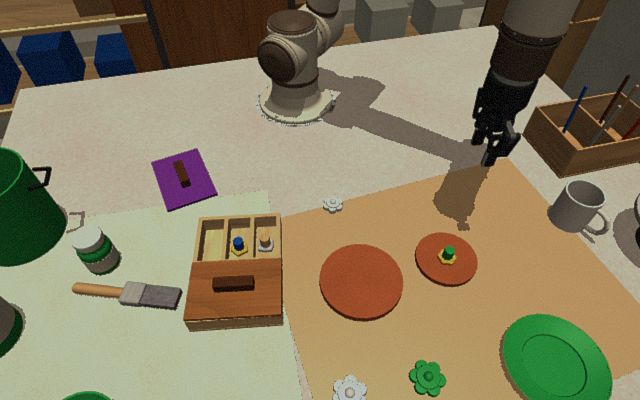

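The stamp stands upright in the middle of the small tile at (446,256). The cover lies flat on the plain half at (234,288), and the arm is clear. Handing in.

```bash
python3 -c "
from h import *
print(job.job_done())"
```

```text
the job is handed in; nothing more can be done
None
```

The job is handed in; no verdict came back, but the last picture shows the green-handled stamp upright in the middle of the smaller terracotta tile, the cover flat on the box's plain half, and the arm clear of everything.

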